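# Sort the parking-token boxes by heft

### The job

Of the three look-alike black parking-token boxes one is full, one half full and one empty, and only their weight in the hand tells which: keeping them upright, lift them to feel it, set the full one down flat in the steel key tray, ready for the car, and the empty one flat in the wooden post tray, to be refilled. The half-full one belongs where it stands, so if you lift it put it back on its spot. Set the boxes down gently rather than dropping them, and leave everything else on the shelf as it is.

Things in the scene. Friction and masses are not known exactly. Their poses are not given: they have to be found in the camera images.
- box_a: first of three outwardly identical closed token boxes, black plastic, loose on the shelf: 110 (its x) x 58 (its y) x 48 mm high, stiff; grey seam round the lid, steel coin-slot plate on top, thumb catch 3 mm out at its -x end, hinge 4 mm out at +x; grip across the 58 mm. Origin: centre of the underside, z up. Which box holds which load changes each time, whatever its name or place
- box_b: second token box, just like box_a. Total mass of a box: full 0.60 to 0.68 kg, half full 0.36 to 0.40 kg, empty 0.15 kg; the load lies in the middle of the box, hidden
- box_c: third token box, just like box_a and box_b. (Fixed things not listed here stand along the back, beyond 0.77 m ahead of the robot, up to 90 mm high, and beyond 0.5 m to either side, up to 180 mm high)
- key_tray: stainless steel key tray, now empty, fixed, 240 (its x) x 160 (its y) mm outside, rim 18 mm high, walls 3 mm, floor 3 mm thick; origin at the centre of its underside on the shelf, z up. It may be on the left or the right side
- post_tray: pale wooden post tray with only a flat paper envelope on its floor, fixed, 240 (its x) x 160 (its y) mm outside, rim 24 mm high, walls 10 mm at the rim, floor 8 mm thick; origin at the centre of its underside on the shelf, z up. It stands on the side where the key tray is not
- vase: small green-tinted glass vase, loose, easily tipped, the tallest thing among the boxes and trays: 92 mm high, 68 mm across at the belly; origin at the centre of its underside
- clip_1: silver bicycle clip lying flat: an open C-shaped steel band 80 mm across, 13 mm high, loose; origin at the middle of the C, on the shelf
- clip_2: the other bicycle clip, like clip_1
- key: door key with a wooden tag lying flat, 84 mm long (its x), 24 mm wide, 5 mm high, loose; origin near its middle
Not all that is in view belongs to the job. Leave any red look-alike of the box_c alone.

How it is judged:
By the outcome, as a careful person would: the job done as asked, in the order asked, and still so for the second after the job is handed in, with the robot touching nothing.
It also fails if it takes over 72 s, if anything falls off the work surface, if the arm or the gripper's body presses on something with over 40 N, if the wrist force passes 120 N, or if a joint passes its speed limit or range.

### The arm

A 6-joint arm with a two-finger parallel gripper is mounted at the origin on the work surface. World frame = base frame: x ahead of the robot, y to its left, z up, the work surface at z = 0. Lengths are in m, angles in rad, forces in N, time in s.
With the tool pointing down it reaches from about 0.25 to 0.775 m from the base axis. Payload 4 kg.
Tool frame: the origin (TCP) lies midway between the tips of the shut fingers; the grasp point (between the pads) lies 19 mm behind it (grip_point_offset is the distance from the TCP to the grasp point, in m); z points along the fingers, y is the line along which they close (so a half turn about z gives the same grasp; the last joint's range is limited). The gripper opens to 94 mm and grips with 3 to 60 N. Pads are 16 mm wide; open, the fingers measure 119 mm over their backs; the gripper's body (75 mm by 177 mm) begins 78 mm behind the grasp point.
Start: joints at [1.162, 0.087, 1.371, -0, 1.684, -0.103], TCP at [0.166, 0.524, 0.206] pointing down, gripper open.
Joint ranges: [-3.1, 3.1], [-0.76, 2.03], [0.27, 2.55], [-1.08, 4.22], [0.17, 2.65], [-2.57, 2.57]. Speed limits (rad/s): [2.79, 2.79, 3.14, 3.14, 3.14, 3.14].

### API

Orientations are given as [roll, pitch, yaw] about the fixed x, y, z axes, in that order (R = Rz(yaw) Ry(pitch) Rx(roll)).
In Python, from bench import * gives the robot as it stands.
- The arm moves only by the tool carry_out, never from a script. Its argument "commands" is a list of rows, each a list of 6 numbers: the shift along the tool's x, y, z in m, then the turn, a rotation vector about the tool's x, y, z in rad. In form: [[tx, ty, tz, rx, ry, rz], ...]. A call has exactly 5 rows; each row is the pose to reach, as a shift and turn from the pose commanded when the call began, along the tool's axes at that moment; what a row does not reach only later rows make up. A row lasts 1/10 s, in which the tool goes at most 50 mm and 8.59 degrees, less where a joint would pass 70% of its speed; a pose out of reach is approached as far as the arm can. A call with a gripper value outside its range is refused whole. "jaw" is the opening, from 0 (shut) to 1 (fully open), set as the call begins (left out, the last holds). The fingers move at their own pace and stop on an object; the grip force is fixed at half the most. Time passes only in rows, so rows that repeat a pose let the fingers close, or fill a call up. It gives the time, the measured TCP pose, the force, the opening and the grip force at its end, in the units of the state.
- get_obs(): the state, without advancing time (a new reading comes with each control period).
- snapshot(name): name is "scene" or "top" or "wrist"; returns a dict with "img" (480x640x3 uint8, red, green, blue), "range_z" (480x640 float32, m along the optical axis (not along the pixel's ray), 0 where there is no reading), "fx", "fy", "cx", "cy" (pixels), "distortion" ([k1, k2, p1, p2, k3] as OpenCV has them; the pictures are not rectified), "R" (3x3) and "t" (3): a world point X has camera coordinates R X + t. Camera axes: x right, y down, z forward; pixel columns grow to the right and rows downward; lengths in m; the calibration is good to about 2 mm. A picture is of the moment at which its call begins.
- close_job(): hands the job in; it is judged then, once.
The state is a dict: "time": time; "joint_positions": joint angles; "qvel": joint speeds; "joint_torque": joint torques, N m; "tool_pos": TCP position; "ee_rot": TCP orientation; "wrist_force": force on the tool from outside, world axes, zero at the start; "wrist_torque": the same for the moment, N m; "width": finger opening in m; "finger_force": force on a finger pad.
Only numpy, scipy, OpenCV 4.12 (cv2) and the standard library are available. Lean on these libraries where they do the work, as an engineer would, in place of code of your own. Each camera call takes 0.05 s, during which the arm holds its last target. There are 200 camera calls.

## Working session

There is one attempt and no reset: what is moved stays moved. The work goes in short steps, Python scripts to look and compute and a tool call to move; the robot and the scene stay as the last step left them, time stands still between calls to the robot, and variables do not carry over. Pictures are saved under pics/ and viewed, at most 10 in all, crops included, and the job is handed in when it is done.

Besides the shell and the picture viewer there is one more tool, called after ">>>" as name(argument=value, ...), one argument or row to a line, values as JSON. carry_out: Moves the arm, as the interface text tells. Its arguments: {"type":"object","properties":{"commands":{"type":"array","items":{"type":"array","items":{"type":"number"}}},"jaw":{"type":"number"}},"required":["commands"]}

```bash
mkdir -p pics; ls
python3 - <<'E'
from bench import *
import cv2,numpy as np,pickle
d={}
for n in ["top","scene"]:
    s=snapshot(n); d[n]=s
    cv2.imwrite(f"pics/{n}0.png",s["img"][:,:,::-1])
    print(n,s["fx"],s["cx"],s["cy"],s["distortion"],np.round(s["R"],3).tolist(),np.round(s["t"],3), (s["range_z"]>0).mean())
pickle.dump(d,open("d0.pkl","wb"))
print(get_obs())
E
```

```text
pics
top 456.7102480958423 322.26871390025457 229.7836636012865 [0.01714281 0.         0.         0.         0.        ] [[0.012, -1.0, 0.009], [-0.985, -0.013, -0.174], [0.175, -0.007, -0.985]] [-0.017  0.515  0.787] 0.9958626302083333
scene 527.0418182209783 320.5299483488484 234.54454377585913 [-0.15936144  0.          0.          0.          0.        ] [[0.612, 0.791, 0.001], [0.596, -0.46, -0.658], [-0.52, 0.403, -0.753]] [-0.307 -0.254  1.29 ] 0.9957063802083334
{'time': 0.1, 'joint_positions': array([ 1.16189640e+00,  8.78812302e-02,  1.37208715e+00, -4.19436432e-05,
        1.68362599e+00, -1.03131571e-01]), 'qvel': array([ 0.00114853, -0.00057584, -0.00150778,  0.00143893,  0.00020187,
        0.00097942]), 'joint_torque': array([ 1.98247617e-03, -3.41251159e+01, -3.03302979e+01,  7.19797891e-02,
        3.04759084e-02, -7.84658209e-05]), 'tool_pos': array([0.16539879, 0.52401509, 0.20442927]), 'ee_rot': array([-3.13959728e+00, -1.64609202e-04,  2.83581945e+00]), 'wrist_force': array([ 0.70462885,  0.62426998, -0.34183626]), 'wrist_torque': array([-0.00143889,  0.01384447, -0.04112623]), 'finger_force': 0.0, 'width': 0.0940067730587152}
```

View pics/top0.png

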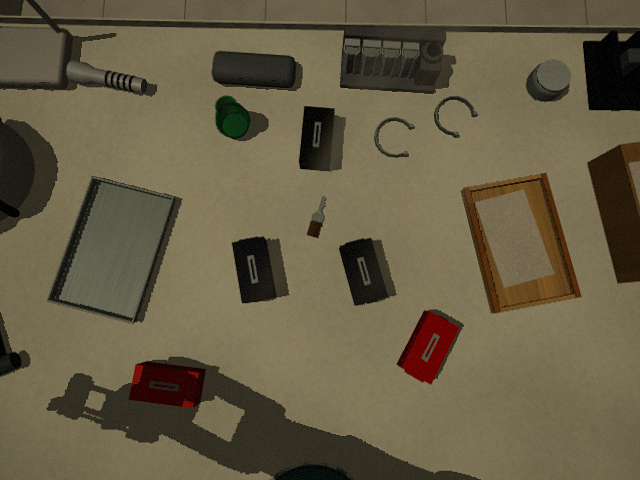

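View pics/scene0.png

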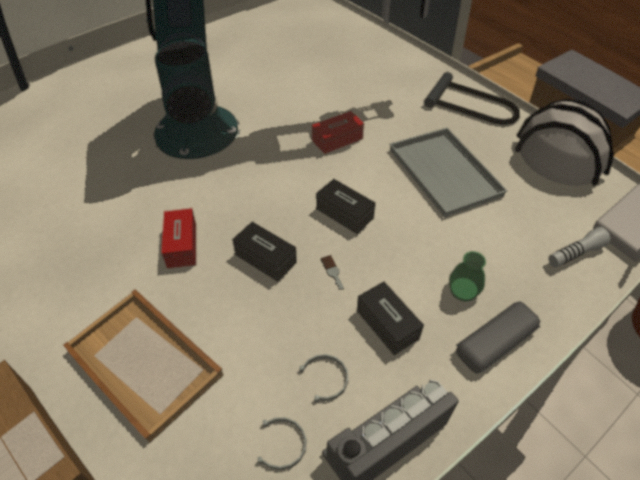

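The top view shows three black boxes at about (317,138), (254,270) and (366,271). The red look-alikes at (430,345) and (167,385) are to be left alone. The steel key tray is left at (115,250), the wooden post tray right at (521,243), and the vase at (232,118). The clips are at (395,137) and (456,115), and the key at (317,217). The dark grey rounded case at (254,70) has no slot, so it isn't a box.

```bash
cat > h.py <<'E'
import cv2,numpy as np
def K(s): return np.array([[s["fx"],0,s["cx"]],[0,s["fy"],s["cy"]],[0,0,1.]])
def ray(s,uv):
    n=cv2.undistortPoints(np.array(uv,float).reshape(-1,1,2),K(s),np.array(s["distortion"])).reshape(-1,2)
    R=np.array(s["R"]);d=np.c_[n,np.ones(len(n))]@R
    return -R.T@np.array(s["t"]),d
def plane(s,uv,z):
    c,d=ray(s,uv); return c+d*((z-c[2])/d[:,2])[:,None]
def cloud(s):
    v,u=np.mgrid[0:480,0:640]
    c,d=ray(s,np.c_[u.ravel(),v.ravel()]); return (c+d*s["range_z"].reshape(-1,1)).reshape(480,640,3)
def tri(s1,a,s2,b):
    c1,d1=ray(s1,a);c2,d2=ray(s2,b);d1=d1[0];d2=d2[0]
    k=np.linalg.lstsq(np.c_[d1,-d2],c2-c1,rcond=None)[0]
    p=c1+k[0]*d1;q=c2+k[1]*d2
    return (p+q)/2,np.linalg.norm(p-q)
def proj(s,X):
    return cv2.projectPoints(np.array(X,float).reshape(-1,1,3),cv2.Rodrigues(np.array(s["R"]))[0],np.array(s["t"]),K(s),np.array(s["distortion"]))[0].reshape(-1,2)
def slot(s,c,r=22):
    x,y=map(int,c);g=cv2.cvtColor(s["img"],cv2.COLOR_RGB2GRAY)[y-r:y+r,x-r:x+r]
    m=(g>75).astype(np.uint8);n,l,st,ce=cv2.connectedComponentsWithStats(m)
    ok=[i for i in range(1,n) if st[i,0]>0 and st[i,1]>0 and st[i,0]+st[i,2]<2*r and st[i,1]+st[i,3]<2*r and st[i,4]>15]
    if not ok:return None
    i=max(ok,key=lambda i:st[i,4]); h=np.argwhere(l==i)[:,::-1].astype(np.float32)
    rc=cv2.minAreaRect(h);return np.array(rc[0])+[x-r,y-r],st[i,4]
E
cat > m.py <<'E'
import pickle;from h import *
d=pickle.load(open("d0.pkl","rb"));T,S=d["top"],d["scene"]
C=cloud(T);CS=cloud(S)
hsvT=cv2.cvtColor(T["img"],cv2.COLOR_RGB2HSV)
for n,a,b in [("near-left",(253,270),(345,197)),("near-right",(365,271),(264,242)),("far",(317,135),(389,310))]:
    sa,sb=slot(T,a),slot(S,b)
    if sa and sb:
        p,e=tri(T,sa[0],S,sb[0]);print(n,sa,sb,"slot",p.round(4),"gap",round(e,4))
    p0=plane(T,a,0.048)[0]
    for C_,nm in((C,"T"),(CS,"S")):
        m=(np.hypot(C_[...,0]-p0[0],C_[...,1]-p0[1])<.08)&(C_[...,2]>.038)&(C_[...,2]<.06)
        m=cv2.morphologyEx(m.astype(np.uint8),cv2.MORPH_OPEN,np.ones((3,3)))>0
        q=C_[m];r=cv2.minAreaRect((q[:,:2]*1000).astype(np.float32));print("  ",nm,len(q),"top z",np.median(q[:,2]).round(4),r)
for n,c in [("key",(115,250)),("post",(521,243))]:
    p0=plane(T,c,0.0)[0]
    for C_,nm in((C,"T"),(CS,"S")):
        m=(np.hypot(C_[...,0]-p0[0],C_[...,1]-p0[1])<.16)&(C_[...,2]>.010 if n=="key" else (np.hypot(C_[...,0]-p0[0],C_[...,1]-p0[1])<.16)&(C_[...,2]>.015))&(C_[...,2]<.035)
        q=C_[m];r=cv2.minAreaRect((q[:,:2]*1000).astype(np.float32));
        f=C_[np.hypot(C_[...,0]-p0[0],C_[...,1]-p0[1])<.04]
        print(n,nm,len(q),"rim",np.percentile(q[:,2],80).round(4),r,"floor",np.median(f[:,2]).round(4))
for n,c,z in [("vase",(232,118),.05),("key",(317,217),0),("clip",(395,137),0),("red1",(430,345),.048),("red2",(167,385),.048),("case",(254,70),.04)]: print(n,plane(T,c,z)[0].round(3),"z",C[c[1],c[0],2].round(3))
E
python3 m.py
```

```text
near-left (array([252.38590622, 268.52013397]), np.int32(103)) (array([345.5, 197. ]), np.int32(111)) slot [0.4417 0.1125 0.0509] gap 0.0023
   T 2030 top z 0.0472 ((442.81182861328125, 113.7783203125), (115.08712005615234, 58.26251983642578), 11.96819019317627)
   S 1294 top z 0.0483 ((440.6624755859375, 113.13107299804688), (115.29679107666016, 63.327056884765625), 11.44202995300293)
near-right (array([363.56603622, 270.48113251]), np.int32(90)) (array([263.13235283, 242.27941132]), np.int32(138)) slot [ 0.4404 -0.0861  0.0508] gap 0.0035
   T 2004 top z 0.047 ((441.87945556640625, -85.16104125976562), (112.83412170410156, 58.40766143798828), 15.6076078414917)
   S 1574 top z 0.0482 ((438.0946044921875, -86.8194580078125), (113.15584564208984, 62.33860778808594), 15.583927154541016)
far (array([317. , 126.5]), np.int32(23)) (array([390.13716507, 309.44247818]), np.int32(222)) slot [ 0.7033 -0.002   0.0633] gap 0.0099
   T 1736 top z 0.0468 ((698.361328125, 2.618509292602539), (58.00876235961914, 111.29756164550781), 85.9070053100586)
   S 2027 top z 0.0478 ((695.5912475585938, 0.7114105224609375), (60.94002914428711, 111.41436767578125), 85.23678588867188)
key T 1604 rim 0.0198 ((481.51043701171875, 380.958984375), (166.42140197753906, 245.50230407714844), 76.40626525878906) floor 0.0024
key S 1074 rim 0.0202 ((478.39434814453125, 377.9180908203125), (168.2940673828125, 249.36795043945312), 76.5327377319336) floor 0.0028
post T 2362 rim 0.0234 ((503.3421936035156, -381.726318359375), (241.58688354492188, 164.29066467285156), 11.150343894958496) floor 0.0074
post S 2608 rim 0.025 ((500.48480224609375, -383.2973937988281), (243.57748413085938, 163.4763641357422), 11.21523380279541) floor 0.0092
vase [0.726 0.163 0.05 ] z 0.073
key [0.548 0.    0.   ] z 0.003
clip [ 0.713 -0.153  0.   ] z 0.865
red1 [ 0.313 -0.2    0.048] z 0.048
red2 [0.243 0.251 0.048] z 0.05
case [0.83  0.127 0.04 ] z 0.037
```

```bash
cat > go.py <<'E'
import sys;from bench import get_obs;import numpy as np
o=get_obs();p=o["tool_pos"];y=o["ee_rot"][2]
print("t",round(o["time"],2),"pos",p.round(4),"rpy deg",np.degrees(o["ee_rot"]).round(2),"w",round(o["width"],4),"F",o["wrist_force"].round(2),"j",o["joint_positions"].round(2))
for a in sys.argv[1:]:
    X=[float(v) for v in a.split(",")];d=np.array(X[:3])-p;Y=np.radians(X[3])
    dy=(Y-y+np.pi)%(2*np.pi)-np.pi
    c,s=np.cos(y),np.sin(y)
    print(a,"->",np.round([d[0]*c+d[1]*s,d[0]*s-d[1]*c,-d[2],-dy],4).tolist())
    p=np.array(X[:3]);y=Y
E
python3 - <<'E'
import cv2,numpy as np
i=cv2.imread("pics/top0.png")[95:315,220:400]
cv2.imwrite("pics/crop1.png",cv2.resize(i,None,fx=2.7,fy=2.7,interpolation=cv2.INTER_CUBIC))
E
python3 go.py 0.4415,0.1135,0.15,191.7 0.4415,0.1135,0.013,191.7
```

```text
t 0.1 pos [0.1654 0.524  0.2044] rpy deg [-1.7989e+02 -1.0000e-02  1.6248e+02] w 0.094 F [ 0.7   0.62 -0.34] j [ 1.16  0.09  1.37 -0.    1.68 -0.1 ]
0.4415,0.1135,0.15,191.7 -> [-0.3869, -0.3084, 0.0544, -0.51]
0.4415,0.1135,0.013,191.7 -> [-0.0, 0.0, 0.137, -0.0]
```

View pics/crop1.png

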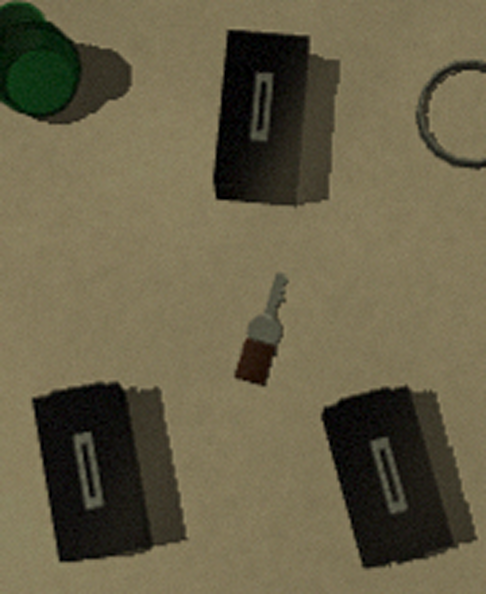

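The crop shows all three candidates as black boxes with a steel slot plate: far (260,115), near-left (90,470) and near-right (388,475). The red pair doesn't fit the description. I'll start with near-left.

>>> carry_out(
  commands=[
    [-0.038,-0.031,0.005,0,0,-0.05],
    [-0.077,-0.062,0.011,0,0,-0.1],
    [-0.116,-0.092,0.016,0,0,-0.15],
    [-0.155,-0.123,0.022,0,0,-0.2],
    [-0.193,-0.154,0.027,0,0,-0.25],
  ],
  jaw=1,
)

```text
time: 0.6
tool_pos: [0.3037, 0.3177, 0.1777]
ee_rot: [-3.141, -0.0, 3.089]
wrist_force: [-0.3, -0.2, -1.1]
width: 0.0939
finger_force: 0.0
```

```bash
python3 go.py 0.4415,0.1135,0.15,191.7 0.4415,0.1135,0.013,191.7
```

```text
t 0.6 pos [0.3037 0.3177 0.1777] rpy deg [-1.7997e+02 -2.0000e-02  1.7696e+02] w 0.0939 F [-0.3  -0.23 -1.15] j [ 0.68 -0.15  1.66 -0.    1.64 -0.84]
0.4415,0.1135,0.15,191.7 -> [-0.1485, -0.1966, 0.0277, -0.2573]
0.4415,0.1135,0.013,191.7 -> [-0.0, 0.0, 0.137, -0.0]
```

>>> carry_out(
  commands=[
    [-0.03,-0.039,0.006,0,0,-0.055],
    [-0.06,-0.079,0.012,0,0,-0.11],
    [-0.09,-0.118,0.017,0,0,-0.165],
    [-0.12,-0.158,0.023,0,0,-0.22],
    [-0.1485,-0.1965,0.028,0,0,-0.257],
  ],
)

```text
time: 1.1
tool_pos: [0.441, 0.1131, 0.1499]
ee_rot: [3.141, -0.0, -2.939]
wrist_force: [0.2, 0.3, -0.2]
width: 0.0938
finger_force: 0.0
```

```bash
python3 go.py 0.4415,0.1135,0.013,191.7;  cat > w.py <<'E'
from bench import *;import cv2,sys,pickle
s=snapshot("wrist");cv2.imwrite(sys.argv[1],s["img"][:,:,::-1]);pickle.dump(s,open("w.pkl","wb"))
from h import *
C=cloud(s);m=(C[...,2]>.04)&(C[...,2]<.056)&(s["range_z"]>0)
n,l,st,ce=cv2.connectedComponentsWithStats(m.astype(np.uint8))
for i in range(1,n):
    if st[i,4]>800:
        q=C[l==i];print(st[i],"z",np.median(q[:,2]).round(4),cv2.minAreaRect((q[:,:2]*1000).astype(np.float32)))
E
python3 w.py pics/w1.png
```

```text
t 1.1 pos [0.441  0.1131 0.1499] rpy deg [ 1.7998e+02 -1.0000e-02 -1.6839e+02] w 0.0938 F [ 0.23  0.35 -0.24] j [ 0.13 -0.11  1.67  0.    1.58 -1.65]
0.4415,0.1135,0.013,191.7 -> [-0.0005, 0.0003, 0.1369, -0.0015]
[ 502    0  138   66 5406] z 0.0468 ((254.29837036132812, 250.05023193359375), (103.60807037353516, 30.613243103027344), 84.09183502197266)
[    0   108   118   156 13015] z 0.0468 ((439.098388671875, -86.3415298461914), (110.8991928100586, 60.79308319091797), 15.69562816619873)
[  282   170    79   140 10466] z 0.047 ((440.2924499511719, 112.57295227050781), (110.81088256835938, 58.13608169555664), 11.743593215942383)
[ 145  430   47   50 1552] z 0.0467 ((666.4784545898438, 16.559602737426758), (32.11644744873047, 52.099674224853516), 86.52725982666016)
```

View pics/w1.png

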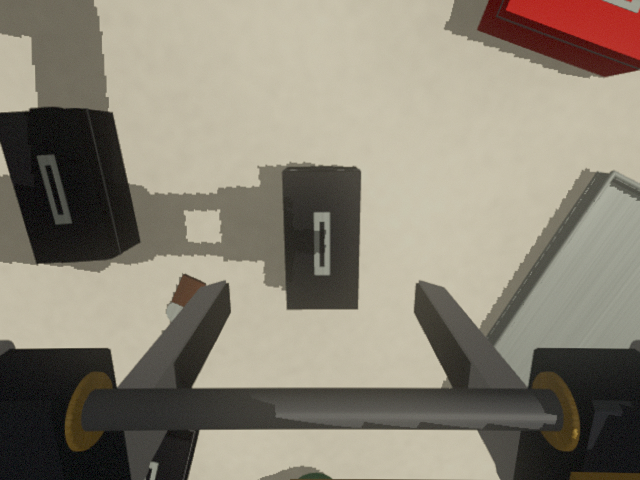

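The wrist view shows the near-left box centred between the open fingers at (321,240), with its edges parallel to them. I'm going down, gripping and lifting.

>>> carry_out(
  commands=[
    [0,0.0005,0.035,0,0,0],
    [0,0.0005,0.07,0,0,0],
    [0,0.0005,0.105,0,0,0],
    [0,0.0005,0.125,0,0,0],
    [0,0.0005,0.136,0,0,0],
  ],
)

```text
time: 1.65
tool_pos: [0.4383, 0.1154, 0.0118]
ee_rot: [3.141, -0.005, -2.941]
wrist_force: [-0.7, -0.3, 0.4]
width: 0.0939
finger_force: 0.0
```

>>> carry_out(
  commands=[
    [0,0,0,0,0,0],
    [0,0,0,0,0,0],
    [0,0,0,0,0,0],
    [0,0,0,0,0,0],
    [0,0,0,0,0,0],
  ],
  jaw=0.3,
)

```text
time: 2.15
tool_pos: [0.4416, 0.1151, 0.0158]
ee_rot: [-3.14, 0.003, -2.94]
wrist_force: [-0.9, -0.3, 3.7]
width: 0.0579
finger_force: 30.1
```

>>> carry_out(
  commands=[
    [0,0,-0.004,0,0,0],
    [0,0,-0.015,0,0,0],
    [0,0,-0.03,0,0,0],
    [0,0,-0.045,0,0,0],
    [0,0,-0.06,0,0,0],
  ],
)

```text
time: 2.65
tool_pos: [0.4404, 0.1157, 0.0757]
ee_rot: [3.141, 0.0, -2.94]
wrist_force: [0.5, 0.4, -2.2]
width: 0.0581
finger_force: 30.0
```

>>> carry_out(
  commands=[
    [0,0,0,0,0,0],
    [0,0,0,0,0,0],
    [0,0,0,0,0,0],
    [0,0,0,0,0,0],
    [0,0,0,0,0,0],
  ],
)

```text
time: 3.15
tool_pos: [0.4399, 0.1155, 0.0737]
ee_rot: [3.141, -0.002, -2.94]
wrist_force: [-0.5, -0.0, -1.0]
width: 0.0579
finger_force: 30.0
```

>>> carry_out(
  commands=[
    [0,0,0,0,0,0],
    [0,0,0,0,0,0],
    [0,0,0,0,0,0],
    [0,0,0,0,0,0],
    [0,0,0,0,0,0],
  ],
)

```text
time: 3.65
tool_pos: [0.4405, 0.1156, 0.0745]
ee_rot: [3.142, 0.0, -2.94]
wrist_force: [0.1, -0.3, -1.6]
width: 0.0578
finger_force: 30.0
```

```bash
python3 go.py 0.46,0.37,0.15,166.4
```

```text
t 3.65 pos [0.4405 0.1156 0.0745] rpy deg [ 1.8000e+02  1.0000e-02 -1.6847e+02] w 0.0578 F [ 0.11 -0.3  -1.56] j [ 0.13 -0.06  1.78  0.    1.42 -1.64]
0.46,0.37,0.15,166.4 -> [-0.0699, 0.2454, -0.0755, 0.4386]
```

It weighs about 1.5 N, so it looks empty. The full one goes first, so I'm putting this one back.

>>> carry_out(
  commands=[
    [0,0,0.02,0,0,0],
    [0,0,0.04,0,0,0],
    [0,0,0.05,0,0,0],
    [0,0,0.056,0,0,0],
    [0,0,0.0585,0,0,0],
  ],
)

```text
time: 4.15
tool_pos: [0.4401, 0.1155, 0.0158]
ee_rot: [3.141, -0.001, -2.94]
wrist_force: [-6.2, -0.4, 10.0]
width: 0.0579
finger_force: 30.0
```

>>> carry_out(
  commands=[
    [0,0,0.0005,0,0,0],
    [0,0,0.001,0,0,0],
    [0,0,0.0015,0,0,0],
    [0,0,0.0015,0,0,0],
    [0,0,0.0015,0,0,0],
  ],
)

```text
time: 4.65
tool_pos: [0.4414, 0.1157, 0.0158]
ee_rot: [-3.141, 0.002, -2.94]
wrist_force: [-2.0, 0.3, 5.4]
width: 0.0577
finger_force: 30.0
```

>>> carry_out(
  commands=[
    [0,0,0,0,0,0],
    [0,0,0,0,0,0],
    [0,0,0,0,0,0],
    [0,0,0,0,0,0],
    [0,0,0,0,0,0],
  ],
  jaw=1,
)

```text
time: 5.15
tool_pos: [0.4404, 0.1156, 0.0143]
ee_rot: [3.141, -0.0, -2.94]
wrist_force: [0.4, 0.7, 0.3]
width: 0.0925
finger_force: 0.0
```

>>> carry_out(
  commands=[
    [0,0,-0.035,0,0,0],
    [0,0,-0.07,0,0,0],
    [0,0,-0.105,0,0,0],
    [0,0,-0.125,0,0,0],
    [0,0,-0.137,0,0,0],
  ],
)

```text
time: 5.65
tool_pos: [0.4415, 0.1157, 0.1538]
ee_rot: [-3.141, 0.004, -2.94]
wrist_force: [-1.0, 0.0, 0.4]
width: 0.0944
finger_force: 0.0
```

```bash
python3 go.py 0.440,-0.0863,0.15,195.65;python3 w.py pics/w2.png
```

```text
t 5.65 pos [0.4415 0.1157 0.1538] rpy deg [-179.99    0.21 -168.47] w 0.0944 F [-0.97  0.03  0.38] j [ 0.13 -0.11  1.67  0.    1.58 -1.64]
0.440,-0.0863,0.15,195.65 -> [0.0418, -0.1976, 0.0038, -0.0719]
[ 496    0  144   66 5607] z 0.0468 ((253.24713134765625, 252.7166290283203), (107.81700897216797, 32.13644027709961), 83.07595825195312)
[    0   107   117   154 12750] z 0.0468 ((438.37847900390625, -86.23968505859375), (111.88838958740234, 60.40319061279297), 15.514978408813477)
[  283   169    78   137 10197] z 0.047 ((439.8390197753906, 115.3238525390625), (110.25444030761719, 58.0941276550293), 11.460451126098633)
[ 145  430   46   50 1533] z 0.0467 ((669.5550537109375, 16.994178771972656), (30.794775009155273, 59.66529846191406), 86.13044738769531)
```

>>> carry_out(
  commands=[
    [0.008,-0.04,0.001,0,0,-0.015],
    [0.017,-0.079,0.002,0,0,-0.03],
    [0.025,-0.119,0.002,0,0,-0.045],
    [0.034,-0.158,0.003,0,0,-0.06],
    [0.042,-0.1976,0.0038,0,0,-0.072],
  ],
)

```text
time: 6.2
tool_pos: [0.4378, -0.0877, 0.146]
ee_rot: [3.14, -0.002, -2.868]
wrist_force: [0.7, -0.8, 0.1]
width: 0.0943
finger_force: 0.0
```

>>> carry_out(
  commands=[
    [0,0,0.02,0,0,0],
    [0,0,0.04,0,0,0],
    [0,0,0.06,0,0,0],
    [0,0,0.07,0,0,0],
    [0,0,0.07,0,0,0],
  ],
)

```text
time: 6.7
tool_pos: [0.4369, -0.0858, 0.075]
ee_rot: [3.138, -0.005, -2.868]
wrist_force: [-0.4, 0.3, 0.2]
width: 0.0944
finger_force: 0.0
```

```bash
python3 go.py 0.439,-0.0863,0.0145,195.6
```

```text
t 6.7 pos [ 0.4369 -0.0858  0.075 ] rpy deg [ 179.82   -0.26 -164.35] w 0.0944 F [-0.4   0.34  0.18] j [-0.32 -0.08  1.8   0.    1.43 -2.17]
0.439,-0.0863,0.0145,195.6 -> [-0.0019, -0.001, 0.0605, 0.0009]
```

>>> carry_out(
  commands=[
    [0,-0.0007,0.02,0,0,0],
    [0,-0.0007,0.04,0,0,0],
    [0,-0.0007,0.055,0,0,0],
    [0,-0.0007,0.06,0,0,0],
    [0,-0.0007,0.06,0,0,0],
  ],
)

```text
time: 7.2
tool_pos: [0.439, -0.087, 0.0176]
ee_rot: [3.141, -0.0, -2.868]
wrist_force: [0.1, -0.1, 0.6]
width: 0.0938
finger_force: 0.0
```

>>> carry_out(
  commands=[
    [0,0,0,0,0,0],
    [0,0,0,0,0,0],
    [0,0,0,0,0,0],
    [0,0,0,0,0,0],
    [0,0,0,0,0,0],
  ],
  jaw=0.3,
)

```text
time: 7.7
tool_pos: [0.4391, -0.0868, 0.018]
ee_rot: [3.141, 0.001, -2.868]
wrist_force: [-0.2, 0.2, 3.9]
width: 0.0576
finger_force: 30.2
```

>>> carry_out(
  commands=[
    [0,0,-0.004,0,0,0],
    [0,0,-0.015,0,0,0],
    [0,0,-0.03,0,0,0],
    [0,0,-0.045,0,0,0],
    [0,0,-0.06,0,0,0],
  ],
)

```text
time: 8.2
tool_pos: [0.4383, -0.087, 0.078]
ee_rot: [3.141, -0.001, -2.868]
wrist_force: [0.4, -0.3, -5.7]
width: 0.0582
finger_force: 30.0
```

>>> carry_out(
  commands=[
    [0,0,0,0,0,0],
    [0,0,0,0,0,0],
    [0,0,0,0,0,0],
    [0,0,0,0,0,0],
    [0,0,0,0,0,0],
  ],
)

```text
time: 8.7
tool_pos: [0.4384, -0.0869, 0.0768]
ee_rot: [3.141, -0.001, -2.868]
wrist_force: [0.7, 0.4, -5.4]
width: 0.0577
finger_force: 30.0
```

>>> carry_out(
  commands=[
    [0,0,0,0,0,0],
    [0,0,0,0,0,0],
    [0,0,0,0,0,0],
    [0,0,0,0,0,0],
    [0,0,0,0,0,0],
  ],
)

```text
time: 9.2
tool_pos: [0.4391, -0.0871, 0.0777]
ee_rot: [3.142, 0.0, -2.868]
wrist_force: [0.3, -0.0, -5.6]
width: 0.0577
finger_force: 30.0
```

```bash
python3 go.py 0.46,0.1,0.15,180 0.475,0.379,0.12,166.4
```

```text
t 9.2 pos [ 0.4391 -0.0871  0.0777] rpy deg [ 1.8000e+02  1.0000e-02 -1.6434e+02] w 0.0577 F [ 0.3  -0.02 -5.59] j [-0.32 -0.08  1.8   0.    1.43 -2.17]
0.46,0.1,0.15,180 -> [-0.0707, 0.1745, -0.0723, 0.2733]
0.475,0.379,0.12,166.4 -> [-0.015, 0.279, 0.03, 0.2374]
```

It weighs about 5.6 N, so this is the full one. I'm carrying it to the key tray.

>>> carry_out(
  commands=[
    [-0.01,0.02,-0.02,0,0,0.04],
    [-0.025,0.055,-0.042,0,0,0.1],
    [-0.042,0.095,-0.06,0,0,0.16],
    [-0.057,0.135,-0.07,0,0,0.22],
    [-0.0707,0.1745,-0.0723,0,0,0.273],
  ],
)

```text
time: 9.7
tool_pos: [0.4613, 0.1017, 0.1522]
ee_rot: [3.141, 0.005, 3.139]
wrist_force: [0.8, -0.0, -6.9]
width: 0.0578
finger_force: 30.0
```

```bash
python3 go.py 0.475,0.379,0.12,166.4
```

```text
t 9.7 pos [0.4613 0.1017 0.1522] rpy deg [179.97   0.27 179.86] w 0.0578 F [ 0.81 -0.05 -6.94] j [ 0.1  -0.07  1.64  0.    1.57 -1.47]
0.475,0.379,0.12,166.4 -> [-0.0131, 0.2773, 0.0322, 0.235]
```

>>> carry_out(
  commands=[
    [-0.003,0.042,0.003,0,0,0.04],
    [-0.006,0.086,0.006,0,0,0.08],
    [-0.009,0.13,0.009,0,0,0.12],
    [-0.012,0.172,0.012,0,0,0.16],
    [-0.015,0.21,0.015,0,0,0.2],
  ],
)

```text
time: 10.2
tool_pos: [0.4747, 0.3122, 0.1347]
ee_rot: [3.141, -0.0, 2.941]
wrist_force: [0.7, -0.6, -6.2]
width: 0.0578
finger_force: 30.0
```

>>> carry_out(
  commands=[
    [0,0.03,0.01,0,0,0.02],
    [0,0.055,0.025,0,0,0.03],
    [0,0.065,0.045,0,0,0.035],
    [0,0.067,0.06,0,0,0.035],
    [0,0.067,0.065,0,0,0.035],
  ],
)

```text
time: 10.7
tool_pos: [0.4867, 0.3746, 0.0668]
ee_rot: [-3.137, -0.004, 2.907]
wrist_force: [-1.3, 0.3, -6.8]
width: 0.058
finger_force: 30.0
```

```bash
python3 go.py 0.478,0.379,0.021,166.4
```

```text
t 10.7 pos [0.4867 0.3746 0.0668] rpy deg [-179.75   -0.22  166.58] w 0.058 F [-1.27  0.29 -6.81] j [ 0.56  0.3   1.4  -0.    1.45 -0.77]
0.478,0.379,0.021,166.4 -> [0.0094, 0.0023, 0.0458, 0.0031]
```

>>> carry_out(
  commands=[
    [0.004,0.001,0.012,0,0,0],
    [0.008,0.002,0.024,0,0,0],
    [0.008,0.002,0.034,0,0,0],
    [0.008,0.002,0.039,0,0,0],
    [0.008,0.002,0.04,0,0,0],
  ],
)

```text
time: 11.2
tool_pos: [0.4805, 0.3789, 0.0291]
ee_rot: [-3.141, -0.001, 2.907]
wrist_force: [0.1, -0.1, -5.1]
width: 0.0578
finger_force: 30.0
```

>>> carry_out(
  commands=[
    [0,0,0.001,0,0,0],
    [0,0,0.002,0,0,0],
    [0,0,0.002,0,0,0],
    [0,0,0.002,0,0,0],
    [0,0,0.002,0,0,0],
  ],
)

```text
time: 11.7
tool_pos: [0.4811, 0.3796, 0.0283]
ee_rot: [3.141, 0.0, 2.907]
wrist_force: [0.7, -0.5, -5.0]
width: 0.0575
finger_force: 30.0
```

>>> carry_out(
  commands=[
    [0,0,0.0015,0,0,0],
    [0,0,0.003,0,0,0],
    [0,0,0.004,0,0,0],
    [0,0,0.0045,0,0,0],
    [0,0,0.005,0,0,0],
  ],
)

```text
time: 12.2
tool_pos: [0.4809, 0.3795, 0.0229]
ee_rot: [-3.142, -0.0, 2.907]
wrist_force: [0.3, -0.4, -6.1]
width: 0.058
finger_force: 30.0
```

>>> carry_out(
  commands=[
    [0,0,0.0005,0,0,0],
    [0,0,0.001,0,0,0],
    [0,0,0.0015,0,0,0],
    [0,0,0.002,0,0,0],
    [0,0,0.002,0,0,0],
  ],
)

```text
time: 12.7
tool_pos: [0.481, 0.3795, 0.0211]
ee_rot: [3.141, 0.0, 2.907]
wrist_force: [0.4, 1.2, -5.3]
width: 0.0577
finger_force: 30.0
```

>>> carry_out(
  commands=[
    [0,0,0.0005,0,0,0],
    [0,0,0.001,0,0,0],
    [0,0,0.0015,0,0,0],
    [0,0,0.002,0,0,0],
    [0,0,0.002,0,0,0],
  ],
)

```text
time: 13.2
tool_pos: [0.481, 0.3795, 0.021]
ee_rot: [3.141, 0.001, 2.907]
wrist_force: [-4.3, -3.7, 5.8]
width: 0.0574
finger_force: 30.0
```

It has touched down, so I'm releasing and backing up.

>>> carry_out(
  commands=[
    [0,0,0,0,0,0],
    [0,0,0,0,0,0],
    [0,0,0,0,0,0],
    [0,0,0,0,0,0],
    [0,0,0,0,0,0],
  ],
  jaw=0.85,
)

```text
time: 13.7
tool_pos: [0.4811, 0.3796, 0.0189]
ee_rot: [3.141, 0.0, 2.907]
wrist_force: [0.6, 0.3, 0.1]
width: 0.0797
finger_force: 0.0
```

>>> carry_out(
  commands=[
    [0,0,-0.03,0,0,0],
    [0,0,-0.065,0,0,0],
    [0,0,-0.1,0,0,0],
    [0,0,-0.125,0,0,0],
    [0,0,-0.14,0,0,0],
  ],
)

```text
time: 14.2
tool_pos: [0.4819, 0.3801, 0.1621]
ee_rot: [3.138, 0.003, 2.907]
wrist_force: [-0.0, 1.2, 0.6]
width: 0.08
finger_force: 0.0
```

```bash
python3 go.py 0.440,0.1153,0.15,191.5; python3 w.py pics/w3.png
python3 - <<'E'
from bench import *;import cv2
cv2.imwrite("pics/top1.png",snapshot("top")["img"][:,:,::-1])
E
```

```text
t 14.2 pos [0.4819 0.3801 0.1621] rpy deg [179.81   0.18 166.54] w 0.08 F [-0.    1.22  0.65] j [ 0.58  0.24  1.29  0.    1.61 -0.76]
0.440,0.1153,0.15,191.5 -> [-0.0209, -0.2673, 0.0121, -0.4356]
[ 282  166   77  139 9957] z 0.0499 ((480.01849365234375, 378.84576416015625), (58.10376739501953, 112.82740020751953), 76.51128387451172)
[ 531  200  109  148 3127] z 0.0481 ((556.09326171875, 568.7063598632812), (37.06287384033203, 142.10934448242188), 50.13349151611328)
[   0  216   66  119 4019] z 0.0466 ((461.221923828125, 139.519775390625), (49.1262092590332, 101.70252227783203), 65.8630599975586)
```

View pics/w3.png

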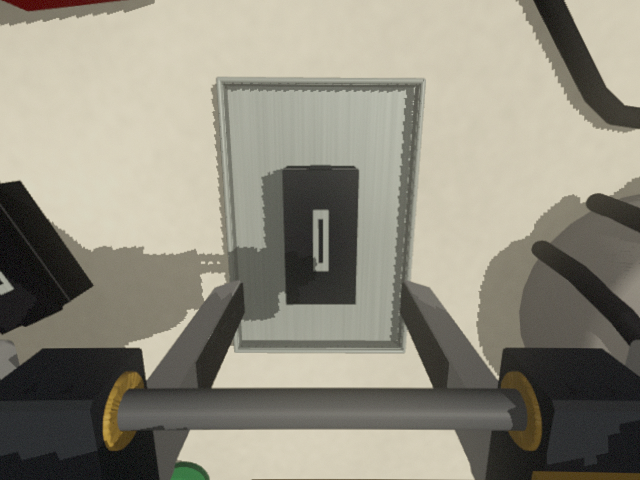

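The full box at (321,235) lies flat and centred in the steel tray, top at 50 mm. Next is the empty near-left box.

>>> carry_out(
  commands=[
    [-0.002,-0.03,0.001,0,0,-0.05],
    [-0.005,-0.065,0.003,0,0,-0.1],
    [-0.008,-0.105,0.005,0,0,-0.16],
    [-0.011,-0.145,0.007,0,0,-0.22],
    [-0.014,-0.18,0.008,0,0,-0.28],
  ],
  jaw=1,
)

```text
time: 14.8
tool_pos: [0.451, 0.1991, 0.1482]
ee_rot: [-3.14, -0.004, -3.094]
wrist_force: [0.4, 0.3, 0.3]
width: 0.0937
finger_force: 0.0
```

```bash
python3 go.py 0.440,0.1153,0.11,191.5
```

```text
t 14.8 pos [0.451  0.1991 0.1482] rpy deg [-179.92   -0.24 -177.27] w 0.0937 F [0.43 0.27 0.25] j [ 0.3  -0.02  1.59 -0.    1.57 -1.32]
0.440,0.1153,0.11,191.5 -> [0.0149, -0.0832, 0.0382, -0.153]
```

>>> carry_out(
  commands=[
    [0.005,-0.03,0.01,0,0,-0.05],
    [0.01,-0.06,0.02,0,0,-0.1],
    [0.0149,-0.083,0.03,0,0,-0.153],
    [0.0149,-0.083,0.0382,0,0,-0.153],
    [0.0149,-0.083,0.0382,0,0,-0.153],
  ],
)

```text
time: 15.3
tool_pos: [0.4399, 0.1174, 0.11]
ee_rot: [3.141, -0.005, -2.945]
wrist_force: [-0.1, -0.0, -0.6]
width: 0.0938
finger_force: 0.0
```

```bash
python3 go.py 0.440,0.1153,0.017,191.5
```

```text
t 15.3 pos [0.4399 0.1174 0.11  ] rpy deg [ 179.94   -0.28 -168.76] w 0.0938 F [-0.08 -0.04 -0.6 ] j [ 0.14 -0.08  1.73  0.    1.5  -1.63]
0.440,0.1153,0.017,191.5 -> [0.0003, -0.0021, 0.093, -0.0045]
```

Then grip and lift to about 0.15.

>>> carry_out(
  commands=[
    [0,-0.001,0.03,0,0,0],
    [0,-0.002,0.06,0,0,0],
    [0,-0.002,0.08,0,0,0],
    [0,-0.002,0.09,0,0,0],
    [0,-0.002,0.093,0,0,0],
  ],
)

```text
time: 15.8
tool_pos: [0.4412, 0.1164, 0.0185]
ee_rot: [3.141, -0.002, -2.942]
wrist_force: [-0.6, -0.6, -0.3]
width: 0.0937
finger_force: 0.0
```

>>> carry_out(
  commands=[
    [0,0,0,0,0,0],
    [0,0,0,0,0,0],
    [0,0,0,0,0,0],
    [0,0,0,0,0,0],
    [0,0,0,0,0,0],
  ],
  jaw=0.3,
)

```text
time: 16.3
tool_pos: [0.4424, 0.1157, 0.0204]
ee_rot: [3.141, 0.001, -2.943]
wrist_force: [-0.3, 1.4, 2.7]
width: 0.0575
finger_force: 30.1
```

>>> carry_out(
  commands=[
    [0,0,-0.004,0,0,0],
    [0,0,-0.02,0,0,0],
    [0,0,-0.05,0,0,0],
    [0,0,-0.09,0,0,0],
    [0,0,-0.125,0,0,0],
  ],
)

```text
time: 16.8
tool_pos: [0.4416, 0.1155, 0.1462]
ee_rot: [3.142, -0.0, -2.944]
wrist_force: [1.1, 0.7, -1.7]
width: 0.0579
finger_force: 30.0
```

>>> carry_out(
  commands=[
    [0,0,0,0,0,0],
    [0,0,0,0,0,0],
    [0,0,0,0,0,0],
    [0,0,0,0,0,0],
    [0,0,0,0,0,0],
  ],
)

```text
time: 17.3
tool_pos: [0.441, 0.1154, 0.143]
ee_rot: [3.141, -0.003, -2.943]
wrist_force: [-0.7, -0.3, -1.6]
width: 0.0579
finger_force: 30.0
```

```bash
python3 go.py 0.5,-0.382,0.12,187
```

```text
t 17.3 pos [0.441  0.1154 0.143 ] rpy deg [ 179.98   -0.19 -168.65] w 0.0579 F [-0.73 -0.32 -1.63] j [ 0.13 -0.1   1.68  0.    1.56 -1.64]
0.5,-0.382,0.12,187 -> [0.0401, -0.4993, 0.023, 0.076]
```

>>> carry_out(
  commands=[
    [0.002,-0.025,0,0,0,0.005],
    [0.005,-0.065,0,0,0,0.01],
    [0.009,-0.11,0,0,0,0.02],
    [0.0125,-0.155,0,0,0,0.03],
    [0.016,-0.2,0,0,0,0.035],
  ],
)

```text
time: 17.8
tool_pos: [0.4652, -0.0851, 0.144]
ee_rot: [3.141, -0.001, -2.978]
wrist_force: [0.6, -0.6, -1.3]
width: 0.0576
finger_force: 30.0
```

>>> carry_out(
  commands=[
    [0.0035,-0.045,0,0,0,0.008],
    [0.007,-0.09,0,0,0,0.016],
    [0.0105,-0.135,0,0,0,0.024],
    [0.014,-0.175,0,0,0,0.03],
    [0.0175,-0.21,0.005,0,0,0.035],
  ],
)

```text
time: 18.3
tool_pos: [0.4824, -0.296, 0.1393]
ee_rot: [-3.142, 0.0, -3.015]
wrist_force: [0.6, 0.4, -1.8]
width: 0.0577
finger_force: 30.0
```

```bash
python3 go.py 0.5,-0.382,0.08,187
```

```text
t 18.3 pos [ 0.4824 -0.296   0.1393] rpy deg [-180.      0.   -172.73] w 0.0577 F [ 0.57  0.4  -1.77] j [-0.65  0.14  1.44 -0.    1.56 -2.35]
0.5,-0.382,0.08,187 -> [-0.0066, -0.0875, 0.0593, 0.0046]
```

>>> carry_out(
  commands=[
    [-0.0015,-0.03,0.006,0,0,0.02],
    [-0.004,-0.06,0.018,0,0,0.04],
    [-0.0066,-0.08,0.032,0,0,0.05],
    [-0.0066,-0.0875,0.05,0,0,0.05],
    [-0.0066,-0.0875,0.0593,0,0,0.05],
  ],
)

```text
time: 18.8
tool_pos: [0.499, -0.3799, 0.077]
ee_rot: [3.138, -0.003, -3.065]
wrist_force: [-0.5, 0.9, -1.9]
width: 0.0577
finger_force: 30.0
```

```bash
python3 go.py 0.501,-0.382,0.034,184
```

```text
t 18.8 pos [ 0.499  -0.3799  0.077 ] rpy deg [ 179.8    -0.2  -175.61] w 0.0577 F [-0.55  0.86 -1.93] j [-0.74  0.32  1.36 -0.    1.47 -2.39]
0.501,-0.382,0.034,184 -> [-0.0019, -0.0023, 0.043, 0.0068]
```

>>> carry_out(
  commands=[
    [0,0,0.012,0,0,0],
    [0,0,0.026,0,0,0],
    [0,0,0.036,0,0,0],
    [0,0,0.04,0,0,0],
    [0,0,0.041,0,0,0],
  ],
)

```text
time: 19.3
tool_pos: [0.5001, -0.379, 0.0389]
ee_rot: [3.141, -0.001, -3.063]
wrist_force: [-0.1, 0.8, -0.8]
width: 0.0578
finger_force: 30.0
```

>>> carry_out(
  commands=[
    [0,0,0.0005,0,0,0],
    [0,0,0.001,0,0,0],
    [0,0,0.0015,0,0,0],
    [0,0,0.002,0,0,0],
    [0,0,0.003,0,0,0],
  ],
)

```text
time: 19.8
tool_pos: [0.5004, -0.3798, 0.0368]
ee_rot: [-3.141, 0.0, -3.063]
wrist_force: [0.0, 0.3, -1.4]
width: 0.0579
finger_force: 30.0
```

>>> carry_out(
  commands=[
    [0,0,0.0015,0,0,0],
    [0,0,0.003,0,0,0],
    [0,0,0.004,0,0,0],
    [0,0,0.005,0,0,0],
    [0,0,0.0055,0,0,0],
  ],
)

```text
time: 20.3
tool_pos: [0.5002, -0.3796, 0.0307]
ee_rot: [3.141, -0.0, -3.063]
wrist_force: [-0.2, 0.1, -1.4]
width: 0.0579
finger_force: 30.0
```

>>> carry_out(
  commands=[
    [0,0,0.0005,0,0,0],
    [0,0,0.001,0,0,0],
    [0,0,0.0015,0,0,0],
    [0,0,0.002,0,0,0],
    [0,0,0.002,0,0,0],
  ],
)

```text
time: 20.8
tool_pos: [0.5002, -0.3796, 0.0288]
ee_rot: [3.141, -0.0, -3.063]
wrist_force: [0.1, -0.1, -1.2]
width: 0.0578
finger_force: 30.0
```

>>> carry_out(
  commands=[
    [0,0,0.0005,0,0,0],
    [0,0,0.001,0,0,0],
    [0,0,0.0015,0,0,0],
    [0,0,0.0015,0,0,0],
    [0,0,0.0015,0,0,0],
  ],
)

```text
time: 21.3
tool_pos: [0.5003, -0.3797, 0.0284]
ee_rot: [-3.141, 0.0, -3.063]
wrist_force: [-4.0, 2.2, 4.6]
width: 0.0578
finger_force: 30.0
```

It has touched down. Releasing.

>>> carry_out(
  commands=[
    [0,0,0,0,0,0],
    [0,0,0,0,0,0],
    [0,0,0,0,0,0],
    [0,0,0,0,0,0],
    [0,0,0,0,0,0],
  ],
  jaw=0.85,
)

```text
time: 21.8
tool_pos: [0.5002, -0.3796, 0.0271]
ee_rot: [3.141, -0.0, -3.063]
wrist_force: [0.3, -0.2, -0.9]
width: 0.08
finger_force: 0.0
```

>>> carry_out(
  commands=[
    [0,0,-0.03,0,0,0],
    [0,0,-0.065,0,0,0],
    [0,0,-0.1,0,0,0],
    [0,0,-0.13,0,0,0],
    [0,0,-0.15,0,0,0],
  ],
)

```text
time: 22.3
tool_pos: [0.501, -0.3803, 0.1807]
ee_rot: [-3.139, 0.003, -3.063]
wrist_force: [0.4, 0.0, -0.7]
width: 0.0798
finger_force: 0.0
```

```bash
python3 go.py; python3 w.py pics/w4.png
python3 - <<'E'
from bench import *;import cv2
cv2.imwrite("pics/scene2.png",snapshot("scene")["img"][:,:,::-1])
E
```

```text
t 22.3 pos [ 0.501  -0.3803  0.1807] rpy deg [-1.7983e+02  1.7000e-01 -1.7552e+02] w 0.0798 F [ 0.37  0.03 -0.7 ] j [-0.74  0.27  1.21  0.    1.66 -2.39]
[ 510    0  130   85 6346] z 0.0469 ((328.864990234375, -212.88330078125), (59.45711898803711, 65.67568969726562), 61.628089904785156)
[  80  123   71  258 2654] z 0.0479 ((540.6287231445312, -551.7682495117188), (231.6123809814453, 2.811040163040161), 8.607568740844727)
[ 286  161   74  134 8505] z 0.0549 ((496.4763488769531, -380.3009033203125), (112.81391906738281, 58.080543518066406), 4.676183700561523)
```

View pics/scene2.png

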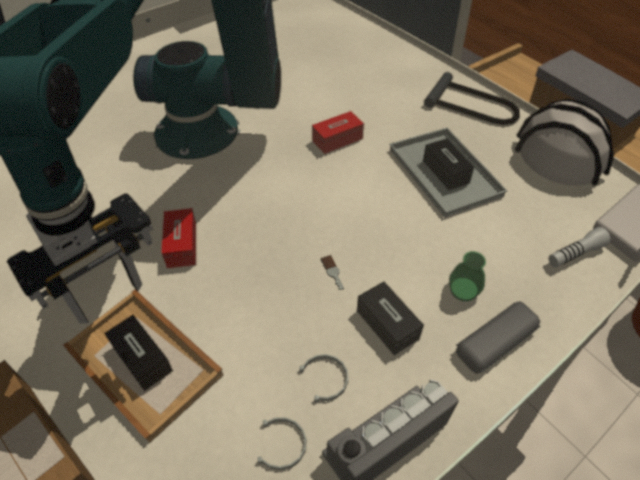

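The scene shows the full box in the steel tray at (449,163) and the empty one flat in the post tray at (139,352). The half-full box is still on its spot at (390,317), and everything else is where it was. Handing in.

```bash
python3 -c "
from bench import *
print(close_job())"
```

```text
the job is handed in; nothing more can be done
None
```

The job is handed in: the full box lies flat in the steel key tray and the empty one flat in the wooden post tray. The half-full one, identified by elimination, was never touched and nothing else moved, and the clock stood at about 22 s of the 72 s allowed.

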